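# Cure the mended dish under a dead-man lever

## Task

The small mended ceramic dish has to be tack-cured: stand it upright in the middle of the curing box's open drawer, setting it down rather than dropping it, and slide the drawer fully shut. Only then press the box's spring-loaded dead-man lever down until it is level with the top edges of its two side cheeks, never through to its bottom stop, which trips the lamp out, and hold it level for at least three seconds. Finish with the arm still holding the lever level, do not let go of it, and leave everything else on the bench where it lies.

Things in the scene. Friction and masses are not known exactly. Their poses are not given: they have to be found in the camera images.
- dish_mid (a point): Centre (half-way up) of the small straight-sided round dish of white glazed ceramic, open at the top: outside diameter 60 mm at the rim and 57 mm near the foot, 34 mm high, wall 4 mm, about 0.11 kg. It stands upright on the bench; the point's z axis points up, this point is 17 mm above its foot.
- curing_box: The curing box, a low metal appliance fixed to the bench, 270 mm wide, 200 mm deep. Origin: bench level, middle of its front face; x points into the box (away from the robot), y left along its front, z up. Grey part with amber window on top (y -25 to +135 mm, 125 mm high): lamp and drawer. Darker part (y -135 to -25 mm, 85 mm high) carries the dead-man lever on top.
- drawer (a joint): How far the drawer is pulled out, m: 0 fully shut, 0.150 fully out; it starts 0.140 to 0.150 out. It slides along the curing box's x axis, outward to -x, with a few N of friction, and stays where it is left. No latch.
- drawer_middle (a point): Middle of the drawer's inner floor, 21 mm above the bench; axes as the curing box's. Inside: 140 mm along x, 132 mm along y, side walls 31 mm high above the floor, 5 mm thick. Its grey front panel (164 mm wide, 12 mm thick, 14 to 80 mm above the bench) has its outer face 87 mm in front (-x) of this point. The box's mouth leaves 61 mm above the inner floor.
- drawer_pull (a point): Middle of the drawer's straight steel bar handle, 100 mm long along the curing box's y, about 10 mm thick, 35 mm in front (-x) of the drawer's front panel and 47 mm above the bench. The front can be pushed here or anywhere on the panel.
- lever (a joint): Angle of the dead-man lever, rad: 0 let go (free end up by 0.18 rad), 0.18 level with the cheeks (lamp on), 0.36 at the bottom stop (lamp trips out above 0.32). A spring returns it to 0: pressed on the middle of the tread, it starts to move at about 2.5 N, takes about 7 N at level and about 11 N at the bottom.
- lever_tread (a point): On top of the ribbed rubber tread of the dead-man lever, 63 mm from its hinge; 129 mm above the bench when let go, 118 mm level, 107 mm at the bottom. The lever is an aluminium paddle, 46 x 100 mm, between two upright cheeks 56 mm apart, 6 mm thick, top edges 118 mm above the bench. Hinge at its far end (box frame 100, -80, 111 mm), free end to the front. z: square to the tread.
- shower_head: Bystander: chrome shower head standing on its face, 92 mm across, 78 mm high; origin at its foot.
- mug: Bystander: white ceramic mug, 78 mm across, 92 mm high, handle on its y side; origin at its foot.
- adhesive_bottle: Bystander: small black bottle of adhesive, 38 mm across, 95 mm high; origin at its foot.
- switch_plate: Bystander: white plastic light switch plate lying flat, 86 x 86 mm, 13 mm high; origin at the centre of its underside.
- multigrips: Bystander: steel multigrip pliers lying flat, 230 mm long, 70 mm wide, 16 mm high, jaws to its +x; origin at the pivot on the bench.
- screwdriver: Bystander: screwdriver lying flat, 190 mm long along its x axis; origin under its middle.
Not all that is in view belongs to the job. What is meant by the part that bears dish_mid is not green, and is the smaller of those in its own colour.

How it is judged:
On the way, in this order (a step that is already met when the one before it is completed fails the run):
1. the dish stands upright in the middle of the open drawer, let go (x of dish_mid in the frame of drawer_middle between -0.025 and 0.025 m and y of dish_mid in the frame of drawer_middle between -0.025 and 0.025 m and z of dish_mid in the frame of drawer_middle below 0.02 m and angle between dish's own z axis and vertical below 0.1 rad and contact force between each of the fingers, the arm and dish below 0.1 N and value of joint drawer above 0.05 m), for 0.2 s.
2. the drawer is fully shut with the dish standing in it (x of dish_mid in the frame of drawer_middle between -0.025 and 0.025 m and y of dish_mid in the frame of drawer_middle between -0.025 and 0.025 m and z of dish_mid in the frame of drawer_middle below 0.02 m and angle between dish's own z axis and vertical below 0.1 rad and value of joint drawer below 0.006 m), for 0.2 s.
3. the robot holds the lever level for three seconds (all of step 2 and value of joint lever between 0.11 and 0.25 rad and contact force between any of the fingers, the arm and lever above 2 N), for 3 s.
At the end, for the whole second after the job is handed in: Dish upright (0.1 rad) on the drawer floor within 25 mm of its middle along both sides, drawer shut to within 6 mm, and the robot itself (over 2 N) still holding the dead-man lever at 0.11 to 0.25 rad (level is 0.18), having held it so for 3 s (all of step 3 and contact force between each of the fingers, the arm and dish below 0.1 N and velocity of joint lever between -0.1 and 0.1 rad/s and linear speed of dish below 0.02 m/s); the arm keeps its last pose, push and grip.
It fails at once if the lever is pushed through to its bottom stop (over 0.32 rad) (value of joint lever above 0.32 rad).
It fails at once if the lever is pressed while the drawer is open (value of joint lever above 0.09 rad and value of joint drawer above 0.012 m).
It fails at once if the dish is dropped (falls free at over 0.6 m/s) (contact force between anything else and dish below 0.02 N and linear speed of dish above 0.6 m/s).
It fails at once if the dish is tipped over (angle between dish's own z axis and vertical above 0.7 rad).
It fails at once if a bystander is disturbed (moved over 30 mm) (distance of any of shower_head, mug, adhesive_bottle, switch_plate, multigrips, screwdriver from where it was at the start of the episode above 0.03 m).
It also fails if it takes over 69 s, if anything falls off the work surface, if the arm or the gripper's body presses on something with over 40 N, if the wrist force passes 120 N, or if a joint passes its speed limit or range.

## Robot

A 6-joint arm with a two-finger parallel gripper is mounted at the origin on the work surface. World frame = base frame: x ahead of the robot, y to its left, z up, the work surface at z = 0. Lengths are in m, angles in rad, forces in N, time in s.
With the tool pointing down it reaches from about 0.275 to 0.75 m from the base axis. Payload 10.2 kg.
Tool frame: the origin (TCP) lies midway between the tips of the shut fingers; the grasp point (between the pads) lies 19 mm behind it; z points along the fingers, y is the direction in which the jaws open and shut (so a half turn about z gives the same grasp; the last joint's range is limited). The gripper opens to 85 mm and grips with 20 to 120 N. Pads are 22 mm wide; open, the fingers measure 114 mm over their backs; the gripper's body (76 mm by 85 mm) begins 54 mm behind the grasp point. The pads swing forward as they close: fully open they stand 13 mm farther back than shut.
Start: joints at [-1.327, 0.313, 1.498, -0, 1.331, -0.223], TCP at [0.236, -0.469, 0.231] pointing down, gripper open.
Joint ranges: [-2.94, 2.94], [-0.97, 2.17], [0.19, 2.56], [-1.23, 4.37], [0.02, 3.11], [-2.88, 2.88]. Speed limits (rad/s): [2.39, 2.39, 3.01, 3.14, 3.14, 3.14].

## Interface

Orientations are given as a unit quaternion [x, y, z, w].
In Python, from plant import ctrl gives the robot as it stands.
- The arm moves only by the tool play_rows, never from a script. Its argument "series" is a list of rows, each a list of 2 entries, a list of its own where there are three numbers: the shift along the tool's x, y, z in cm, then the turn about the tool's z in rad. A call has 1 to 10 rows; each row shifts and turns the commanded pose from where the row before left it, along the tool's axes as they then stand; what a row does not reach is not made up. A row lasts 1/12 s, in which the tool goes at most 41.7 mm and 7.16 degrees, less where a joint would pass 70% of its speed; a pose out of reach is approached as far as the arm can. A call is refused whole if a number of a shift passes 4.17 or a number of a turn 0.125, either way. A call with a gripper value outside its range is refused whole. "fingers" is the finger opening in cm, from 0 to 8.54, set as the call begins (left out, the last holds). The fingers move at their own pace and stop on an object; "grip_force" is the grip in N (left out, the last holds). Time passes only in rows, so rows that do not move let the fingers close. It gives the time, the measured TCP pose, the force and the opening at its end, in the units of the state.
- ctrl.state(): the state, without advancing time (a new reading comes with each control period).
- ctrl.snapshot(name): name is "side" or "top"; returns a dict with "frame" (420x560x3 uint8, blue, green, red), "intrinsics" (3x3 intrinsics, pixels), "k1" (the pictures are not rectified: a ray, as slopes to the right and down, at radius r is drawn at 1 + k1 r^2 times it, then the intrinsics apply), "R" (3x3) and "t" (3): a world point X has camera coordinates R X + t. Camera axes: x right, y down, z forward; pixel columns grow to the right and rows downward; lengths in m; the calibration is good to about 2 mm. A picture is of the moment at which its call begins. There is no depth.
- ctrl.job_done(): hands the job in, once; it reports no verdict.
Trained networks look in the newest picture that a camera, given by its name, has taken for a name from the list of things; names that differ only in an ending like _2 or _b are one class to them, and where a whole thing is asked for, a point or a joint stands for the part that bears it (a point fixed in the world has none). Each returns a list of dicts, best first, with "conf" (0 to 1); they miss things now and then, are a little off and sometimes report something else, mostly with a low value. They report only what shows in the picture. A call takes as long as a camera call. They do not tell look-alikes from the thing itself.
- ctrl.outline_of(name, camera): "mask" (420x560 bool, what is visible of it) and "pixel" ([row, column] in pixels, amid what is visible of it).
The state is a dict: "time_s": time; "joint_positions": joint angles; "dq": joint speeds; "tau": joint torques, N m; "tcp_pos": TCP position; "ee_rot": TCP orientation; "force": force on the tool from outside, world axes, zero at the start; "moment": the same for the moment, N m; "opening": opening from 0.0 (shut) to 1.0 (fully open).
Only numpy, scipy, OpenCV 4.12 (cv2) and the standard library are available. Lean on these libraries where they do the work, as an engineer would, in place of code of your own. Each camera call takes 0.05 s, during which the arm holds its last target.

## Working session

There is one attempt and no reset: what is moved stays moved. The work goes in short steps, Python scripts to look and compute and a tool call to move; the robot and the scene stay as the last step left them, time stands still between calls to the robot, and variables do not carry over. Pictures are saved under pics/ and viewed, and the job is handed in when it is done.

Besides the shell and the picture viewer there is one more tool, called after ">>>" as name(argument=value, ...) on one line, values as JSON. play_rows: Moves the arm, as the interface text tells. Its arguments: {"type":"object","properties":{"series":{"type":"array","items":{"type":"array"}},"fingers":{"type":"number"},"grip_force":{"type":"number"}},"required":["series"]}

```bash
mkdir -p pics; cat > h.py <<'E'
import numpy as np,cv2
from plant import ctrl
def snap(n,f=None):
    s=ctrl.snapshot(n)
    if f: cv2.imwrite('pics/'+f,s['frame'])
    return s
def ray(s,row,col):
    K=np.array(s['intrinsics']);k=s['k1'];R=np.array(s['R']);t=np.array(s['t'])
    d=cv2.undistortPoints(np.array([[[col,row]]],float),K,np.array([k,0,0,0.]))[0,0]
    o=-R.T@t; v=R.T@np.array([d[0],d[1],1]); return o,v
def atz(s,row,col,z):
    o,v=ray(s,row,col); return o+v*(z-o[2])/v[2]
def proj(s,X):
    K=np.array(s['intrinsics']);R=np.array(s['R']);t=np.array(s['t'])
    c=R@np.array(X,float)+t; d=c[:2]/c[2]; d=d*(1+s['k1']*(d@d)); return (K@np.array([d[0],d[1],1]))[:2]  # col,row
E
python3 - <<'E'
from h import *
for n in('side','top'):
    s=snap(n,n+'0.png'); print(n,np.round(-np.array(s['R']).T@s['t'],3),s['k1'])
    for nm in('dish_mid','drawer_middle','drawer_pull','curing_box','lever','lever_tread','shower_head','mug'):
        print(nm,[(round(d['conf'],2),np.round(d['pixel']).tolist(),int(d['mask'].sum())) for d in ctrl.outline_of(nm,n)])
st=ctrl.state();print(st)
E
```

```text
side [ 0.432 -0.915  1.012] -0.10936093050742147
dish_mid [(0.83, [144.0, 249.0], 457), (0.49, [168.0, 262.0], 266), (0.39, [347.0, 182.0], 384)]
drawer_middle [(0.64, [235.0, 297.0], 2545), (0.48, [346.0, 182.0], 474)]
drawer_pull [(0.61, [236.0, 298.0], 2586), (0.37, [246.0, 357.0], 552)]
curing_box [(0.68, [239.0, 354.0], 9870), (0.51, [324.0, 265.0], 1500)]
lever [(0.58, [249.0, 352.0], 537)]
lever_tread [(0.58, [245.0, 356.0], 495), (0.22, [238.0, 350.0], 10097)]
shower_head [(0.64, [165.0, 312.0], 469)]
mug [(0.63, [326.0, 265.0], 1489)]
top [0.263 0.047 1.563] -0.10271543207463628
dish_mid [(0.79, [258.0, 148.0], 681), (0.76, [243.0, 187.0], 338), (0.76, [240.0, 228.0], 260)]
drawer_middle [(0.96, [213.0, 290.0], 2879), (0.74, [193.0, 185.0], 655)]
drawer_pull [(0.91, [213.0, 290.0], 2845), (0.46, [224.0, 342.0], 757)]
curing_box [(0.59, [166.0, 303.0], 9364), (0.16, [160.0, 340.0], 526)]
lever [(0.62, [155.0, 344.0], 457)]
lever_tread [(0.65, [161.0, 340.0], 481)]
shower_head [(0.73, [192.0, 186.0], 678)]
mug [(0.57, [242.0, 404.0], 841)]
{'time_s': 0.9, 'joint_positions': array([-1.32740048e+00,  3.12877891e-01,  1.49769544e+00,  1.08787967e-05,
        1.33098158e+00, -2.23432946e-01]), 'dq': array([-1.05667814e-03,  3.37120978e-04, -7.22909658e-06,  9.06896948e-04,
       -3.53142491e-05, -1.36614511e-03]), 'tau': array([ 1.79256964e-03, -4.12153780e+01, -2.59894395e+01,  4.63690969e-05,
        4.72341962e-04, -3.84788393e-05]), 'tcp_pos': array([ 0.2362589 , -0.46884907,  0.23130721]), 'ee_rot': array([9.72882614e-01, 2.31299413e-01, 5.47188066e-06, 1.88202341e-05]), 'force': array([-0.13103652, -0.3895015 , -0.0722263 ]), 'moment': array([0.02867898, 0.00481278, 0.02114291]), 'opening': 0.9978786243452319}
```

View pics/side0.png

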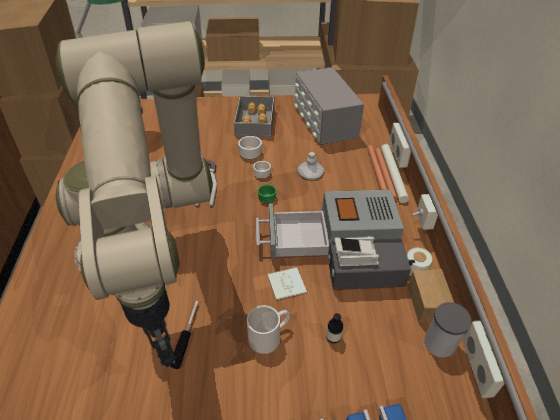

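View pics/top0.png

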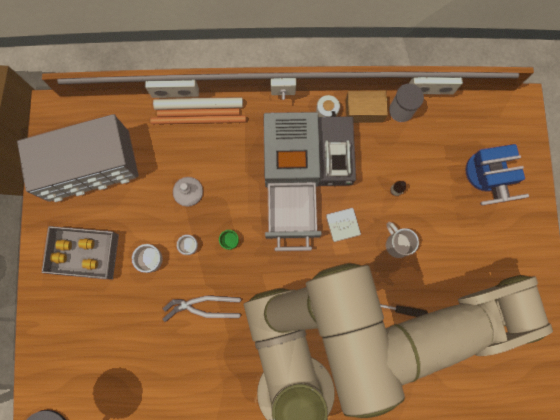

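```bash
python3 - <<'E'
import cv2
a=cv2.imread('pics/top0.png')[130:300,120:440]; cv2.imwrite('pics/topc.png',cv2.resize(a,None,fx=2.5,fy=2.5,interpolation=cv2.INTER_CUBIC))
E
```

```text
(no output)
```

View pics/topc.png

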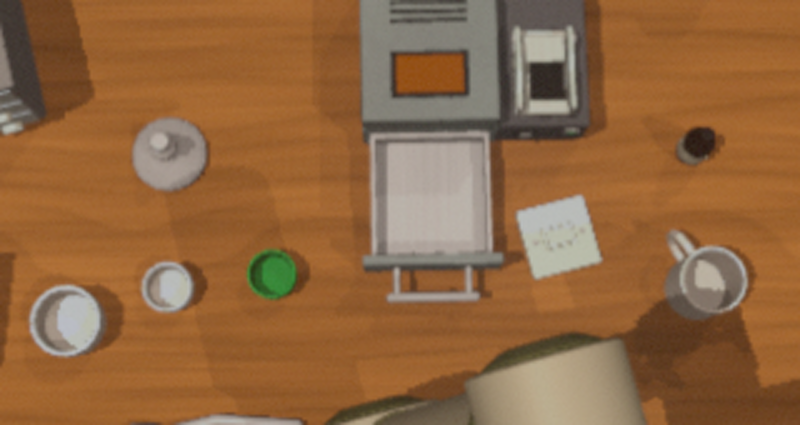

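The top view shows two white dishes, large at (258,148) and small at (243,187), plus a green one at (240,228). The target is the small white one: it isn't green and it's the smaller of the two whites. In the side view it is at (168,262). Next I'll measure it and the box, and confirm with a crop.

```bash
python3 - <<'E'
from h import *
import pickle
t=snap('top'); s=snap('side')
pickle.dump((t,s),open('snap.pkl','wb'))
def up(s,r0,r1,c0,c1,f,n): cv2.imwrite('pics/'+n,cv2.resize(s['frame'][r0:r1,c0:c1],None,fx=f,fy=f,interpolation=cv2.INTER_CUBIC))
up(t,215,275,120,245,6,'d1.png'); up(t,105,255,255,365,4,'b1.png'); up(s,180,300,245,415,4.6,'b2.png'); up(s,130,210,225,290,7,'d2.png')
for n,c in(('top',t),('side',s)):
    for d in ctrl.outline_of('dish_mid',n):
        m=d['mask']; r,cc=np.nonzero(m)
        box=(r.min(),r.max(),cc.min(),cc.max())
        print(n,round(d['conf'],2),box,(r.mean(),cc.mean()),'z.034',atz(c,(r.min()+r.max())/2,(cc.min()+cc.max())/2,.03 if n=='top' else .017).round(4), 'width', np.round(np.linalg.norm(atz(c,r.mean(),cc.max()+.5,.034)-atz(c,r.mean(),cc.min()-.5,.034)),4))
E
```

```text
top 0.9 (np.int64(244), np.int64(272), np.int64(131), np.int64(162)) (np.float64(257.95473251028807), np.float64(146.8545953360768)) z.034 [0.4018 0.4379 0.03  ] width 0.0965
top 0.87 (np.int64(237), np.int64(254), np.int64(177), np.int64(195)) (np.float64(245.30882352941177), np.float64(186.31617647058823)) z.034 [0.4374 0.3195 0.03  ] width 0.057
top 0.66 (np.int64(229), np.int64(248), np.int64(219), np.int64(238)) (np.float64(238.83766233766235), np.float64(228.26298701298703)) z.034 [0.4563 0.1921 0.03  ] width 0.0597
side 0.67 (np.int64(136), np.int64(158), np.int64(238), np.int64(261)) (np.float64(146.76576576576576), np.float64(249.981981981982)) z.034 [0.3982 0.4489 0.017 ] width 0.0856
side 0.66 (np.int64(161), np.int64(178), np.int64(253), np.int64(270)) (np.float64(169.04263565891472), np.float64(261.74418604651163)) z.034 [0.4388 0.3173 0.017 ] width 0.0606
side 0.61 (np.int64(185), np.int64(202), np.int64(258), np.int64(275)) (np.float64(193.27272727272728), np.float64(266.56363636363636)) z.034 [0.4522 0.1938 0.017 ] width 0.0571
```

View pics/d1.png

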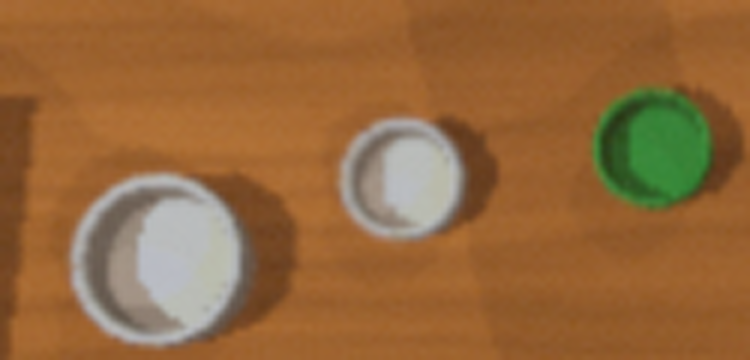

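View pics/b1.png

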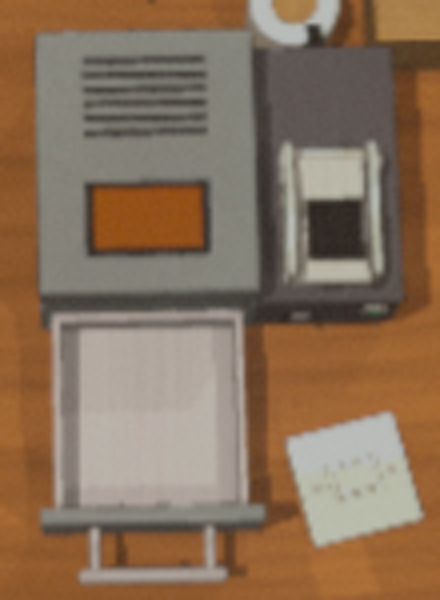

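View pics/b2.png

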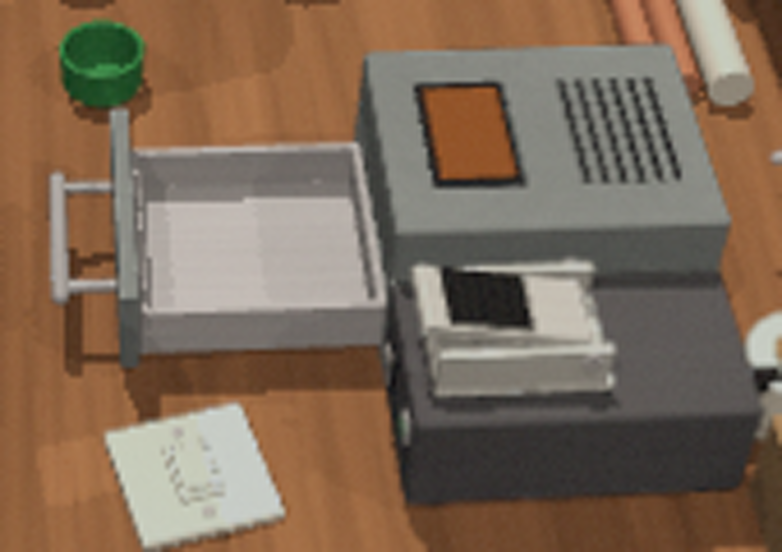

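View pics/d2.png

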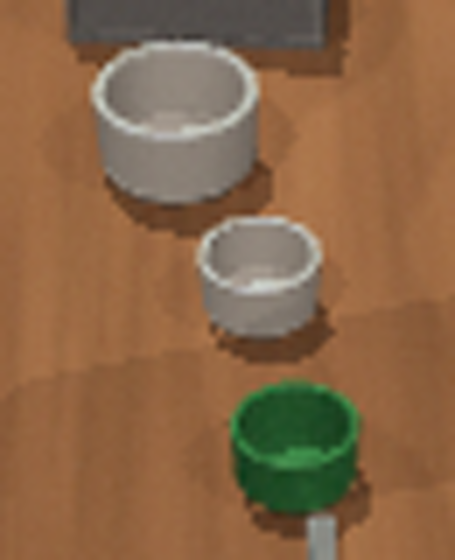

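```bash
cat > fit.py <<'E'
from h import *
import pickle
from scipy.optimize import least_squares
t,s=pickle.load(open('snap.pkl','rb'))
def px(p,f,r0,c0): return np.array([c0+(p[0]+.5)/f-.5, r0+(p[1]+.5)/f-.5])
T=[((37,32),(.2,.135,.125)),((250,33),(.2,-.025,.125)),((258,291),(0,-.025,.125)),((42,293),(0,.135,.125)),((388,47),(.2,-.135,.085)),((402,300),(0,-.135,.085))]
TP=[((42,510),(.012,.137,.08)),((265,507),(.012,-.027,.08)),((80,576),(-.035,.105,.05)),((226,574),(-.035,.005,.05))]
S=[((365,55),(0,.135,.125)),((668,47),(.2,.135,.125)),((728,222),(.2,-.025,.125)),((390,232),(0,-.025,.125)),((405,502),(0,-.135,0)),((413,418),(0,-.135,.085)),((757,408),(.2,-.135,.085)),((742,488),(.2,-.135,0))]
SP=[((112,112),(0,.137,.08)),((128,112),(.012,.137,.08)),((122,298),(0,-.027,.08)),((124,365),(0,-.027,.014)),((140,298),(.012,-.027,.08))]
def W(p,q,dx=0):
    c,n=np.cos(p[2]),np.sin(p[2]); x=q[0]+dx
    return np.array([p[0]+c*x-n*q[1],p[1]+n*x+c*q[1],q[2]])
def res(p):
    o=[]
    for L,cam,a,dx in((T,t,(4,105,255),0),(TP,t,(4,105,255),p[3]),(S,s,(4.6,180,245),0),(SP,s,(4.6,180,245),p[3])):
        for q,X in L: o.append(proj(cam,W(p,X,dx))-px(q,*a))
    return np.concatenate(o)
if __name__=='__main__':
    r=least_squares(res,[.6,0,0,-.15],loss='soft_l1');p=r.x
    print(p.round(4)); print(res(p).reshape(-1,2).round(1).tolist())
    print('drawer_mid',W(p,(.087,.055,.021),p[3]).round(4),'pull',W(p,(-.035,.055,.047),p[3]).round(4),'tread level',W(p,(.0374,-.08,.118)).round(4))
    print('dish top', atz(t,244.3,186.6,.034).round(4))
    q=px((259.5,252),7,130,225); print('dish side rim',atz(s,q[1],q[0],.034).round(4))
    np.save('p.npy',p)
E
python3 fit.py
```

```text
[ 0.6146 -0.0537  0.0055 -0.1584]
[[-1.1, 0.2], [-0.0, -1.1], [0.7, 0.4], [-1.1, 1.1], [0.8, -0.4], [0.8, 0.6], [-0.5, -0.3], [0.3, -0.9], [1.5, 0.2], [-1.1, -0.1], [-1.1, -1.6], [0.5, -1.9], [0.9, -0.8], [0.9, -0.1], [-0.8, 3.0], [0.3, 1.5], [1.9, 0.0], [-1.3, 2.3], [-0.5, -1.2], [0.1, -1.4], [-0.3, -0.3], [-0.5, 0.9], [0.2, -0.5]]
drawer_mid [0.5429 0.0009 0.021 ] pull [4.209e-01 3.000e-04 4.700e-02] tread level [ 0.6525 -0.1335  0.118 ]
dish top [0.4405 0.317  0.034 ]
dish side rim [0.4397 0.3174 0.034 ]
```

>>> play_rows(series=[[[0,0,0],0.117],[[0,0,0],0.117],[[0,0,0],0.117],[[0,0,0],0.116],[[0,0,0],0]], fingers=8.5, grip_force=25)

```text
time_s: 1.52
tcp_pos: [0.2363, -0.4689, 0.2313]
ee_rot: [1.0, -0.002, -0.0, 0.0]
force: [0.1, 0.1, -0.0]
opening: 0.993
```

>>> play_rows(series=[[[1,-4,0],0],[[1,-4,0],0],[[1,-4,0],0],[[1,-4,0],0],[[1,-4,0],0],[[1,-4,0],0],[[1,-4,0],0],[[1,-4,0],0],[[1,-4,0],0],[[1,-4,0],0]])

```text
time_s: 2.35
tcp_pos: [0.3362, -0.067, 0.2316]
ee_rot: [1.0, 0.002, 0.0, 0.0]
force: [1.7, -1.0, 0.6]
opening: 0.996
```

>>> play_rows(series=[[[1,-3.9,0],0],[[1,-3.9,0],0],[[1,-3.9,0],0],[[1,-3.9,0],0],[[1,-3.9,0],0],[[1,-3.9,0],0],[[1,-3.9,0],0],[[1,-3.9,0],0],[[1,-3.9,0],0],[[1,-3.3,0],0]])

```text
time_s: 3.18
tcp_pos: [0.4362, 0.3178, 0.2312]
ee_rot: [1.0, 0.003, 0.0, -0.0]
force: [0.3, -1.0, 0.5]
opening: 0.995
```

>>> play_rows(series=[[[0,0,3],0],[[0,0,3],0],[[0,0,3],0],[[0,0,2.6],0],[[0,0,0],0],[[0,0,0],0]])

```text
time_s: 3.68
tcp_pos: [0.4363, 0.315, 0.1152]
ee_rot: [1.0, 0.001, -0.001, 0.0]
force: [-0.3, 0.1, 0.6]
opening: 0.994
```

```bash
python3 - <<'E'
from h import *
s=snap('side')
cv2.imwrite('pics/g1.png',cv2.resize(s['frame'][60:260,160:360],None,fx=3,fy=3,interpolation=cv2.INTER_CUBIC))
print(ctrl.state()['tcp_pos'],proj(s,(.44,.317,.017)))
E
```

```text
[0.43701913 0.31536075 0.11660082] [261.84681125 169.54998872]
```

View pics/g1.png

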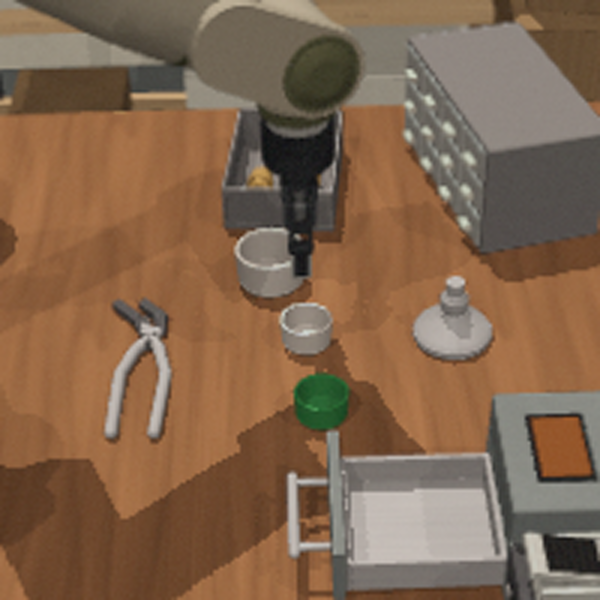

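The gripper is above the small white dish (crop 305,328, full frame about 168,261). Going down now.

>>> play_rows(series=[[[0.35,-0.15,2],0],[[0,0,2],0],[[0,0,2],0],[[0,0,2],0],[[0,0,1.5],0],[[0,0,1],0],[[0,0,0.5],0],[[0,0,0],0],[[0,0,0],0]])

```text
time_s: 4.48
tcp_pos: [0.4406, 0.317, 0.0065]
ee_rot: [1.0, 0.0, 0.001, -0.0]
force: [-0.2, -0.5, 0.9]
opening: 0.995
```

>>> play_rows(series=[[[0,0,0],0],[[0,0,0],0],[[0,0,0],0],[[0,0,0],0],[[0,0,0],0],[[0,0,0],0],[[0,0,0],0],[[0,0,0],0]], fingers=5, grip_force=25)

```text
time_s: 5.15
tcp_pos: [0.4404, 0.3168, 0.0065]
ee_rot: [1.0, -0.0, 0.001, -0.0]
force: [-1.3, -0.7, 7.8]
opening: 0.682
```

>>> play_rows(series=[[[0,0,-0.5],0],[[0,0,-1.5],0],[[0,0,-2],0],[[0,0,-2],0],[[0,0,-2],0],[[0,0,-2],0],[[0,0,-2],0],[[0,0,-1.5],0],[[0,0,-0.5],0],[[0,0,0],0]])

```text
time_s: 5.98
tcp_pos: [0.4403, 0.3168, 0.1465]
ee_rot: [1.0, -0.0, 0.001, -0.0]
force: [0.5, 0.3, -0.2]
opening: 0.683
```

```bash
python3 - <<'E'
from h import *
s=snap('side')
cv2.imwrite('pics/g2.png',cv2.resize(s['frame'][90:210,200:320],None,fx=5,fy=5,interpolation=cv2.INTER_CUBIC))
st=ctrl.state();print(st['tcp_pos'],st['force'],proj(s,(.44,.317,.15)))
E
```

```text
[0.43983101 0.31658807 0.14526824] [ 0.30241446  0.47786781 -2.22465068] [261.01023992 137.40741449]
```

View pics/g2.png

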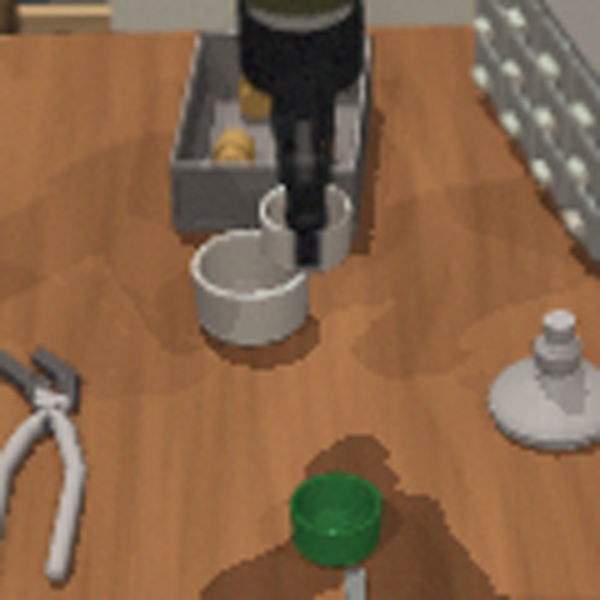

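The dish is off the bench and upright in the fingers (crop 306,225). Carrying it over the drawer.

>>> play_rows(series=[[[0.4,1.3,0],0],[[0.8,2.6,0],0],[[0.8,2.6,0],0],[[0.8,2.6,0],0],[[0.8,2.6,0],0],[[0.8,2.6,0],0],[[0.8,2.6,0],0],[[0.8,2.6,0],0],[[0.8,2.6,0],0],[[0.8,2.6,0],0]])

```text
time_s: 6.87
tcp_pos: [0.5154, 0.0683, 0.144]
ee_rot: [1.0, -0.0, -0.001, -0.0]
force: [-0.2, -0.1, -2.0]
opening: 0.681
```

>>> play_rows(series=[[[0.8,2.6,0],0],[[0.8,2.3,0],0],[[0.6,1.5,0],0],[[0.5,0.5,0],0],[[0,0,0],0],[[0,0,2],0],[[0,0,2],0],[[0,0,1],0],[[0,0,0],0],[[0,0,0],0]])

```text
time_s: 7.7
tcp_pos: [0.5427, 0.0013, 0.0953]
ee_rot: [1.0, 0.0, -0.0, -0.0]
force: [0.4, -0.5, -0.6]
opening: 0.68
```

```bash
python3 - <<'E'
from h import *
s=snap('side');t=snap('top')
a=cv2.resize(s['frame'][150:290,235:375],(400,400),interpolation=cv2.INTER_CUBIC)
b=cv2.resize(t['frame'][140:260,240:360],(400,400),interpolation=cv2.INTER_CUBIC)
cv2.imwrite('pics/g3.png',np.hstack([a,b]))
st=ctrl.state();print(st['tcp_pos'],st['force'])
E
```

```text
[0.54335168 0.00088487 0.09631202] [ 0.62729176 -0.60481593 -0.72306927]
```

View pics/g3.png

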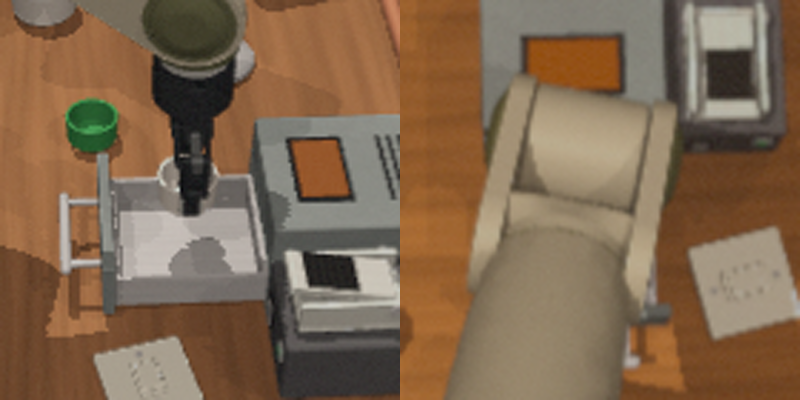

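>>> play_rows(series=[[[0,0,1.5],0],[[0,0,1.5],0],[[0,0,1.5],0],[[0,0,1],0],[[0,0,0.6],0],[[0,0,0.3],0],[[0,0,0],0],[[0,0,0],0]])

```text
time_s: 8.47
tcp_pos: [0.5433, 0.0005, 0.032]
ee_rot: [1.0, -0.0, 0.001, 0.0]
force: [0.2, -0.5, -1.2]
opening: 0.68
```

>>> play_rows(series=[[[0,0,0.1],0],[[0,0,0.1],0],[[0,0,0.1],0],[[0,0,0],0],[[0,0,0],0]])

```text
time_s: 8.88
tcp_pos: [0.5429, 0.0006, 0.0283]
ee_rot: [1.0, -0.0, 0.0, -0.0]
force: [-0.6, 0.1, -1.1]
opening: 0.683
```

>>> play_rows(series=[[[0,0,0.05],0],[[0,0,0.05],0],[[0,0,0.05],0],[[0,0,0],0],[[0,0,0],0]])

```text
time_s: 9.3
tcp_pos: [0.5433, 0.0006, 0.0276]
ee_rot: [1.0, -0.0, 0.001, 0.0]
force: [-2.0, 1.4, 6.5]
opening: 0.682
```

Force shows contact with the floor. Letting go gently, to 7.2 cm.

>>> play_rows(series=[[[0,0,0],0],[[0,0,0],0],[[0,0,0],0],[[0,0,0],0],[[0,0,0],0],[[0,0,0],0]], fingers=7.2)

```text
time_s: 9.8
tcp_pos: [0.5428, 0.0006, 0.0268]
ee_rot: [1.0, -0.0, -0.0, -0.0]
force: [-0.2, 0.1, 0.8]
opening: 0.844
```

>>> play_rows(series=[[[0,0,-0.5],0],[[0,0,-1],0],[[0,0,-1.5],0],[[0,0,-2],0],[[0,0,-2.5],0],[[0,0,-2.5],0],[[0,0,-2],0],[[0,0,-1],0],[[0,0,0],0]])

```text
time_s: 10.55
tcp_pos: [0.5438, 0.0004, 0.1594]
ee_rot: [1.0, -0.0, 0.002, 0.001]
force: [0.7, -0.3, -0.6]
opening: 0.845
```

```bash
python3 - <<'E'
from h import *
s=snap('side')
f=5;cv2.imwrite('pics/g4.png',cv2.resize(s['frame'][165:285,245:355],None,fx=f,fy=f,interpolation=cv2.INTER_CUBIC))
st=ctrl.state();print(st['tcp_pos'],st['force'])
for d in ctrl.outline_of('dish_mid','side'):
    r,c=np.nonzero(d['mask']); print(d['conf'],r.min(),r.max(),c.min(),c.max(),atz(s,(r.min()+r.max())/2,(c.min()+c.max())/2,.038))
E
```

```text
[0.54304414 0.00056098 0.15745432] [-0.33156156  0.37927426 -0.26280592]
0.77 185 203 258 275 [0.45169392 0.16800342 0.038     ]
0.6 136 158 239 261 [0.40070951 0.42001548 0.038     ]
```

View pics/g4.png

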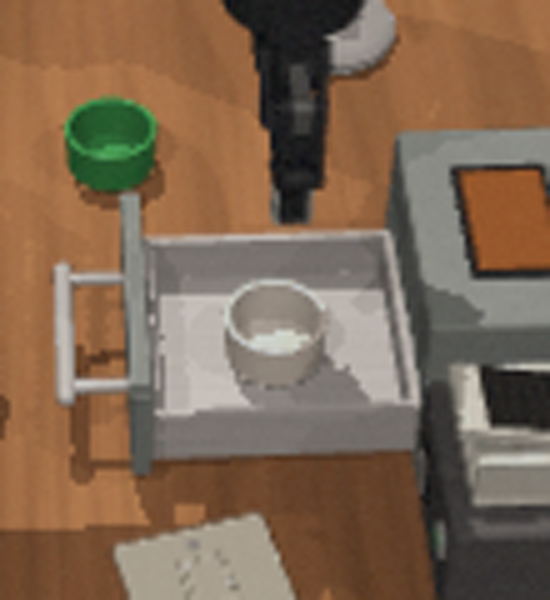

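The dish stands upright in the middle of the drawer (crop 276,332) and the fingers are clear of it. Next: back off, close the fingers, and go down in front of the handle.

>>> play_rows(series=[[[-1,0,0],0],[[-2,0,0],0],[[-2.8,0,0],0],[[-3,0,0],0],[[-3,0,0],0],[[-2.5,0,0],0],[[-1.5,0,0],0],[[0,0,0],0]], fingers=0)

```text
time_s: 11.32
tcp_pos: [0.3821, 0.0011, 0.1557]
ee_rot: [1.0, -0.0, -0.002, -0.0]
force: [-0.0, 0.0, 0.1]
opening: 0.0
```

>>> play_rows(series=[[[0,0,2],0],[[0,0,2.5],0],[[0,0,2.5],0],[[0,0,2.5],0],[[0,0,1.7],0],[[0,0,0.9],0],[[0,0,0],0],[[0,0,0],0]])

```text
time_s: 11.98
tcp_pos: [0.385, 0.0007, 0.0352]
ee_rot: [1.0, -0.0, -0.001, -0.0]
force: [-0.4, 0.9, -0.3]
opening: 0.001
```

```bash
python3 - <<'E'
from h import *
s=snap('side');
f=4;cv2.imwrite('pics/g5.png',cv2.resize(s['frame'][130:280,205:355],None,fx=f,fy=f,interpolation=cv2.INTER_CUBIC))
st=ctrl.state();print(st['tcp_pos'],st['force'],st['opening'])
E
```

```text
[0.38525922 0.00057816 0.03575851] [ 0.41153302  0.71863109 -0.14543468] -0.0005511785238166743
```

View pics/g5.png

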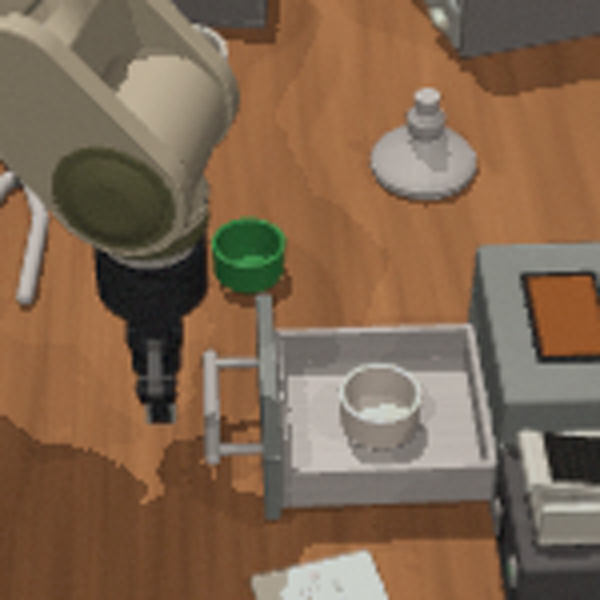

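The fingers stand in front of the handle bar (tip at crop 160,420; bar at 210,405). The dish is still centred. Pushing smoothly.

>>> play_rows(series=[[[1,0,0],0],[[0.6,0,0],0],[[0.3,0,0],0],[[0.3,0,0],0],[[0.3,0,0],0],[[0.3,0,0],0],[[0.5,0,0],0],[[0.6,0,0],0],[[0.7,0,0],0],[[0.8,0,0],0]])

```text
time_s: 12.87
tcp_pos: [0.4394, 0.0007, 0.0358]
ee_rot: [1.0, -0.0, -0.0, -0.0]
force: [-2.2, 0.6, 1.3]
opening: -0.001
```

>>> play_rows(series=[[[0.8,0,0],0],[[0.8,0,0],0],[[0.8,0,0],0],[[0.8,0,0],0],[[0.8,0,0],0],[[0.8,0,0],0],[[0.8,0,0],0],[[0.8,0,0],0],[[0.8,0,0],0],[[0.6,0,0],0]])

```text
time_s: 13.7
tcp_pos: [0.5178, 0.0006, 0.0357]
ee_rot: [1.0, -0.0, 0.0, 0.0]
force: [-2.4, 0.8, 0.7]
opening: -0.0
```

```bash
python3 - <<'E'
from h import *
s=snap('side');
f=4;cv2.imwrite('pics/g6.png',cv2.resize(s['frame'][130:280,245:395],None,fx=f,fy=f,interpolation=cv2.INTER_CUBIC))
st=ctrl.state();print(st['tcp_pos'],st['force'],st['opening'])
E
```

```text
[5.18721528e-01 3.32245977e-04 3.59161377e-02] [-0.75049896 -0.22767937  0.57412105] -0.0030702368051268346
```

View pics/g6.png

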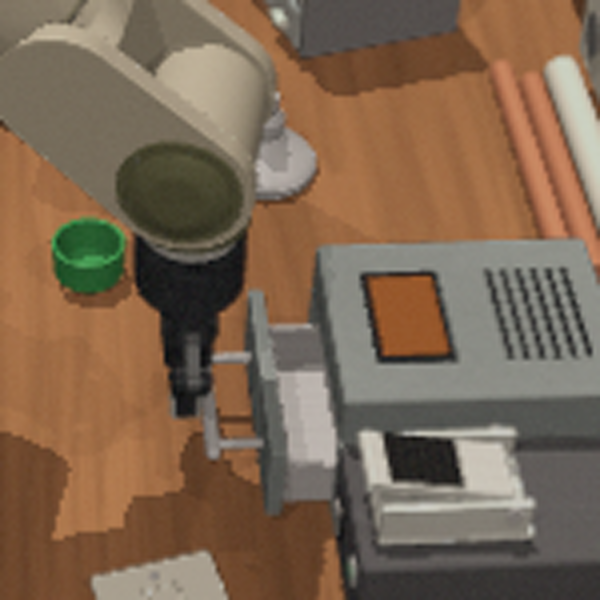

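>>> play_rows(series=[[[0.5,0,0],0],[[0.5,0,0],0],[[0.5,0,0],0],[[0.4,0,0],0],[[0.3,0,0],0],[[0.2,0,0],0],[[0.1,0,0],0],[[0.1,0,0],0]])

```text
time_s: 14.42
tcp_pos: [0.5429, 0.0006, 0.0358]
ee_rot: [1.0, -0.0, -0.0, 0.0]
force: [-2.5, -0.7, 0.3]
opening: 0.002
```

>>> play_rows(series=[[[0.1,0,0],0],[[0.1,0,0],0],[[0.1,0,0],0],[[0.1,0,0],0],[[0.1,0,0],0],[[0.1,0,0],0]])

```text
time_s: 14.92
tcp_pos: [0.5489, 0.0006, 0.0358]
ee_rot: [1.0, -0.0, -0.0, 0.0]
force: [-1.1, -1.9, -1.0]
opening: -0.005
```

>>> play_rows(series=[[[0.1,0,0],0],[[0.1,0,0],0],[[0.1,0,0],0],[[0,0,0],0]])

```text
time_s: 15.25
tcp_pos: [0.5521, 0.0006, 0.0358]
ee_rot: [1.0, -0.0, 0.0, -0.0]
force: [-0.3, -1.1, 0.0]
opening: 0.001
```

```bash
python3 - <<'E'
from h import *
s=snap('side');
f=6;cv2.imwrite('pics/g7.png',cv2.resize(s['frame'][190:275,280:380],None,fx=f,fy=f,interpolation=cv2.INTER_CUBIC))
st=ctrl.state();print(st['tcp_pos'],st['force'],st['opening'])
E
```

```text
[0.55210124 0.00064643 0.03584033] [-0.81207244 -1.09536803 -0.72583249] 0.004875941665407895
```

View pics/g7.png

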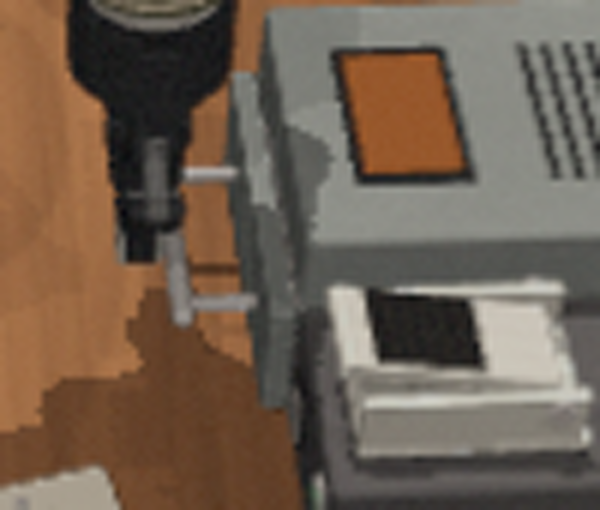

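>>> play_rows(series=[[[0.1,0,0],0],[[0.1,0,0],0],[[0.1,0,0],0],[[0,0,0],0]])

```text
time_s: 15.63
tcp_pos: [0.5531, 0.0007, 0.0357]
ee_rot: [1.0, 0.0, -0.003, -0.0]
force: [-12.2, -2.9, 8.0]
opening: -0.001
```

>>> play_rows(series=[[[0.1,0,0],0],[[0.1,0,0],0],[[0.1,0,0],0],[[0,0,0],0]])

```text
time_s: 15.97
tcp_pos: [0.5533, 0.0008, 0.0356]
ee_rot: [1.0, 0.0, -0.006, -0.0]
force: [-27.8, -4.0, 19.0]
opening: -0.001
```

Firm stop at x≈0.553, about where the shut handle was predicted. Backing off to verify.

>>> play_rows(series=[[[-0.3,0,0],0],[[-0.5,0,0],0],[[-1,0,0],0],[[-2,0,0],0],[[-2.5,0,0],0],[[-2.5,0,0],0],[[0,0,0],0],[[0,0,0],0]])

```text
time_s: 16.63
tcp_pos: [0.4699, 0.0006, 0.0363]
ee_rot: [1.0, -0.0, 0.001, 0.0]
force: [0.5, -0.4, 0.7]
opening: 0.0
```

```bash
python3 - <<'E'
from h import *
from fit import W
p=np.load('p.npy')
s=snap('side');
def draw(op):
    o=[]
    for y in(.137,-.027):
        for x in (0,.012):
            o.append(proj(s,W(p,(x,y,.08),-.012-op)))
    return o
f=6;im=cv2.resize(s['frame'][180:280,280,None] if 0 else s['frame'][180:275,280:380],None,fx=f,fy=f,interpolation=cv2.INTER_CUBIC)
for q in draw(0): cv2.circle(im,(int((q[0]-280+.5)*f),int((q[1]-180+.5)*f)),3,(0,0,255),-1)
for q in draw(.006): cv2.circle(im,(int((q[0]-280+.5)*f),int((q[1]-180+.5)*f)),2,(255,0,0),-1)
cv2.imwrite('pics/g8.png',im)
st=ctrl.state();print(st['tcp_pos'],st['force'])
E
```

```text
[4.70742845e-01 4.57134757e-04 3.62945761e-02] [ 1.02203816 -0.80816308  0.66394965]
```

View pics/g8.png

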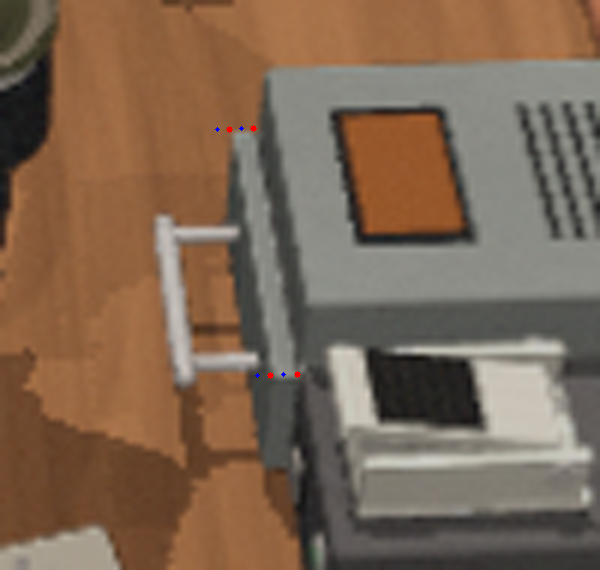

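The panel edges sit on the red "shut" marks (crop 233–290, 130–375), so the drawer is closed. Now up and over to the lever.

>>> play_rows(series=[[[0,0,-2],0],[[0,0,-3],0],[[0,0,-3],0],[[0,0,-3],0],[[0,0,-3],0],[[0,0,-1.5],0],[[0,0,-0.5],0],[[0,0,0],0]])

```text
time_s: 17.35
tcp_pos: [0.4709, 0.0005, 0.1967]
ee_rot: [1.0, -0.0, 0.001, 0.0]
force: [-0.2, 0.2, 0.0]
opening: -0.004
```

>>> play_rows(series=[[[1,0.8,0],0],[[2,1.5,0],0],[[2.5,1.8,0],0],[[2.5,1.8,0],0],[[2.5,1.8,0],0],[[2.5,1.8,0],0],[[2.5,1.8,0],0],[[1.6,1.3,0],0],[[1.1,0.8,0],0],[[0,0,0],0]])

```text
time_s: 18.18
tcp_pos: [0.6528, -0.135, 0.1925]
ee_rot: [1.0, -0.001, -0.001, -0.0]
force: [0.1, 0.3, 0.0]
opening: -0.002
```

```bash
python3 - <<'E'
from h import *
from fit import W
p=np.load('p.npy')
s=snap('side');print([(round(d['conf'],2),d['pixel']) for d in ctrl.outline_of('lever_tread','side')])
f=6;im=cv2.resize(s['frame'][170:275,310:410],None,fx=f,fy=f,interpolation=cv2.INTER_CUBIC)
def dot(X,c):
    q=proj(s,X);cv2.circle(im,(int((q[0]-310+.5)*f),int((q[1]-170+.5)*f)),3,c,-1)
dot(W(p,(.038,-.08,.129)),(0,0,255))
for x in(0,.1): 
    for y in(-.052,-.058,-.108,-.102): dot(W(p,(x,y,.118)),(255,0,0))
cv2.imwrite('pics/g9.png',im)
st=ctrl.state();print(st['tcp_pos'],st['force'])
E
```

```text
[(0.97, [246.7, 356.2]), (0.28, [228.9, 321.8])]
[ 0.65147246 -0.13316976  0.19376952] [-0.67638044 -0.19298828  0.34439368]
```

View pics/g9.png

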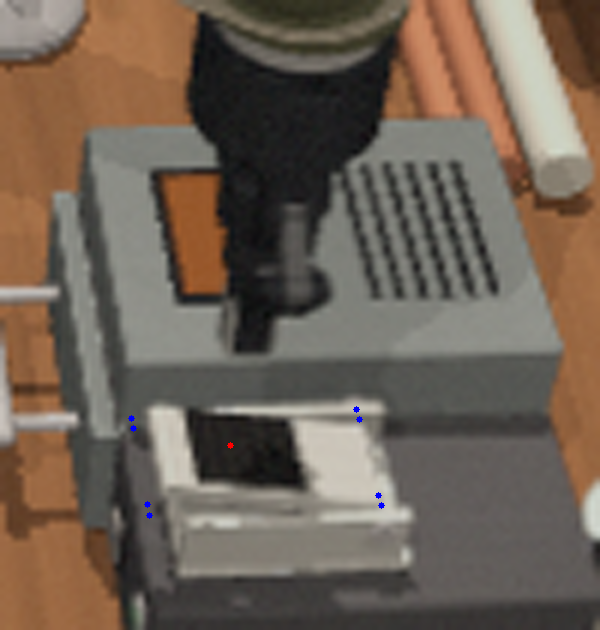

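>>> play_rows(series=[[[0.3,0,1],0],[[0,0,1.5],0],[[0,0,1.5],0],[[0,0,1],0],[[0,0,0.5],0],[[0,0,0],0],[[0,0,0],0]])

```text
time_s: 18.87
tcp_pos: [0.6549, -0.1333, 0.1412]
ee_rot: [1.0, 0.0, 0.0, 0.0]
force: [-0.3, 0.3, -0.4]
opening: 0.001
```

>>> play_rows(series=[[[0,0,0.3],0],[[0,0,0.2],0],[[0,0,0.2],0],[[0,0,0.2],0],[[0,0,0],0],[[0,0,0],0]])

```text
time_s: 19.37
tcp_pos: [0.6548, -0.1334, 0.1317]
ee_rot: [1.0, -0.0, -0.0, -0.0]
force: [-0.5, 0.2, 0.1]
opening: -0.001
```

>>> play_rows(series=[[[0,0,0.15],0],[[0,0,0.15],0],[[0,0,0.15],0],[[0,0,0.15],0],[[0,0,0],0],[[0,0,0],0]])

```text
time_s: 19.87
tcp_pos: [0.6548, -0.1335, 0.1259]
ee_rot: [1.0, -0.0, -0.0, 0.0]
force: [-1.8, -0.3, 3.5]
opening: -0.005
```

>>> play_rows(series=[[[0,0,0.1],0],[[0,0,0.1],0],[[0,0,0.1],0],[[0,0,0],0],[[0,0,0],0]])

```text
time_s: 20.28
tcp_pos: [0.6548, -0.1335, 0.1228]
ee_rot: [1.0, -0.0, -0.0, 0.0]
force: [-2.9, -1.5, 4.7]
opening: -0.0
```

```bash
python3 - <<'E'
from h import *
s=snap('side')
f=6;im=cv2.resize(s['frame'][180:280,310:410],None,fx=f,fy=f,interpolation=cv2.INTER_CUBIC)
cv2.imwrite('pics/g10.png',im)
st=ctrl.state();print(st['tcp_pos'],st['force'])
E
```

```text
[ 0.65478676 -0.13346731  0.1228373 ] [-2.18931772 -0.92389673  5.46084319]
```

View pics/g10.png

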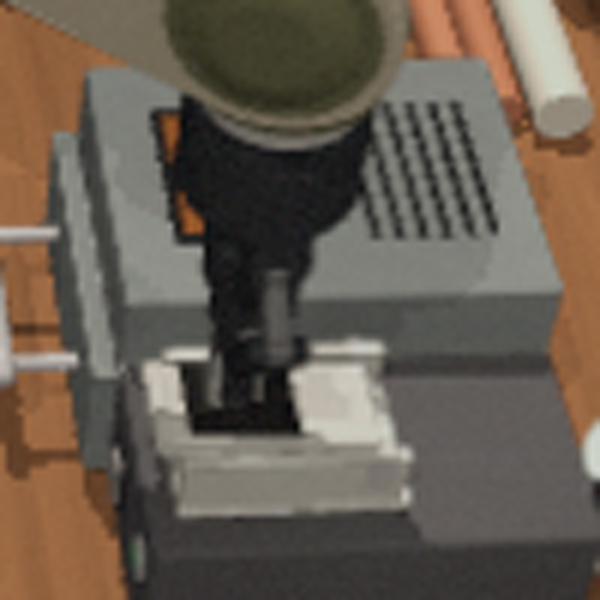

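Now pressing (z 0.1228, about 5 N). Level should be at 0.118 and about 7 N.

>>> play_rows(series=[[[0,0,0.1],0],[[0,0,0.1],0],[[0,0,0.1],0],[[0,0,0.1],0],[[0,0,0],0],[[0,0,0],0]])

```text
time_s: 20.83
tcp_pos: [0.6547, -0.1334, 0.119]
ee_rot: [1.0, -0.0, -0.0, 0.0]
force: [-4.6, -0.7, 7.3]
opening: 0.001
```

```bash
python3 - <<'E'
from h import *
s=snap('side')
f=6;im=cv2.resize(s['frame'][180:280,310:410],None,fx=f,fy=f,interpolation=cv2.INTER_CUBIC)
cv2.imwrite('pics/g11.png',im)
st=ctrl.state();print(st['tcp_pos'],st['force'])
E
```

```text
[ 0.6547086  -0.13345823  0.11899212] [-4.08274057  0.4443113   6.33081446]
```

View pics/g11.png

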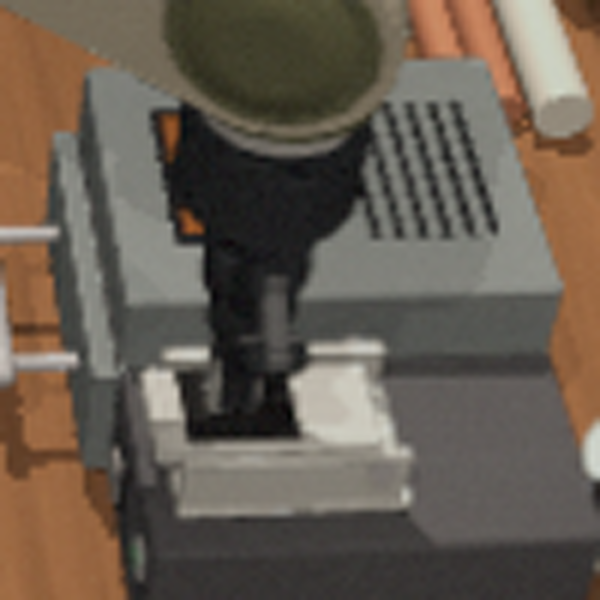

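Level by eye: the tread edge runs parallel to the near cheek top (crop 170–400, 450–460), with z 0.119 and about 7 N. I'll go 0.5 mm further and hold.

>>> play_rows(series=[[[0,0,0.05],0],[[0,0,0],0],[[0,0,0],0],[[0,0,0],0],[[0,0,0],0],[[0,0,0],0],[[0,0,0],0],[[0,0,0],0],[[0,0,0],0],[[0,0,0],0]])

```text
time_s: 21.72
tcp_pos: [0.6547, -0.1335, 0.1185]
ee_rot: [1.0, -0.0, -0.0, 0.0]
force: [-5.1, -0.4, 5.7]
opening: -0.001
```

>>> play_rows(series=[[[0,0,0],0],[[0,0,0],0],[[0,0,0],0],[[0,0,0],0],[[0,0,0],0],[[0,0,0],0],[[0,0,0],0],[[0,0,0],0],[[0,0,0],0],[[0,0,0],0]])

```text
time_s: 22.55
tcp_pos: [0.6547, -0.1335, 0.1186]
ee_rot: [1.0, -0.0, -0.0, 0.0]
force: [-3.7, -0.9, 7.4]
opening: -0.003
```

>>> play_rows(series=[[[0,0,0],0],[[0,0,0],0],[[0,0,0],0],[[0,0,0],0],[[0,0,0],0],[[0,0,0],0],[[0,0,0],0],[[0,0,0],0],[[0,0,0],0],[[0,0,0],0]])

```text
time_s: 23.38
tcp_pos: [0.6547, -0.1335, 0.1186]
ee_rot: [1.0, -0.0, -0.0, 0.0]
force: [-4.6, -0.4, 6.2]
opening: 0.0
```

>>> play_rows(series=[[[0,0,0],0],[[0,0,0],0],[[0,0,0],0],[[0,0,0],0],[[0,0,0],0],[[0,0,0],0],[[0,0,0],0],[[0,0,0],0],[[0,0,0],0],[[0,0,0],0]])

```text
time_s: 24.22
tcp_pos: [0.6547, -0.1335, 0.1186]
ee_rot: [1.0, -0.0, -0.0, 0.0]
force: [-4.6, 0.2, 7.0]
opening: -0.002
```

>>> play_rows(series=[[[0,0,0],0],[[0,0,0],0],[[0,0,0],0],[[0,0,0],0],[[0,0,0],0],[[0,0,0],0],[[0,0,0],0],[[0,0,0],0],[[0,0,0],0],[[0,0,0],0]])

```text
time_s: 25.05
tcp_pos: [0.6547, -0.1335, 0.1186]
ee_rot: [1.0, -0.0, -0.0, 0.0]
force: [-4.7, -0.2, 6.7]
opening: 0.003
```

```bash
python3 - <<'E'
from h import *
s=snap('side'); t=snap('top','top_end.png')
cv2.imwrite('pics/g12.png',cv2.resize(s['frame'][200:270,310:410],None,fx=8,fy=8,interpolation=cv2.INTER_CUBIC))
st=ctrl.state();print(st['time_s'],st['tcp_pos'],st['force'])
E
```

```text
25.15 [ 0.65470011 -0.13343569  0.11857224] [-4.07942274 -0.23421315  5.36992064]
```

View pics/g12.png

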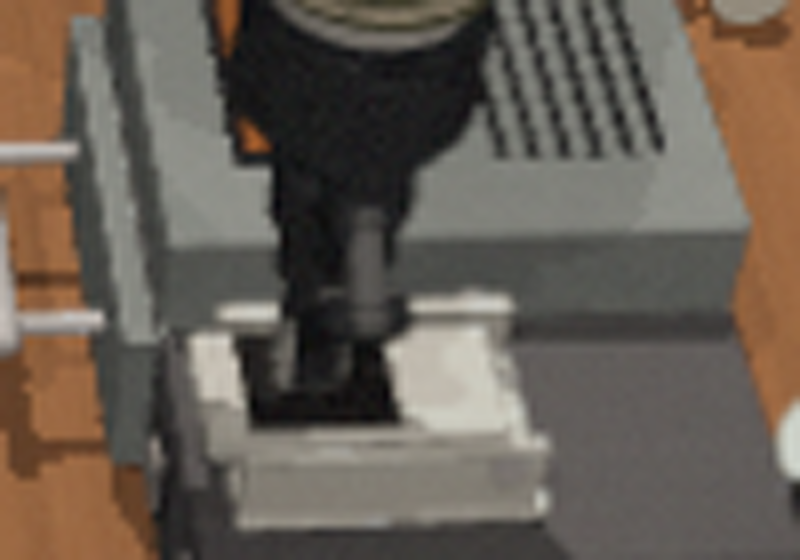

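View pics/top_end.png

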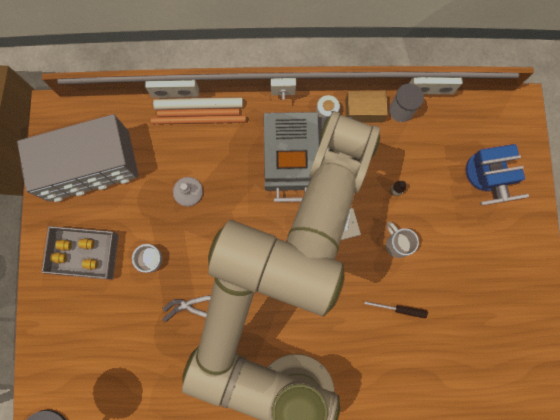

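The lever is level and steady (tread flush along the near cheek, crop 220–540, 430–450), the drawer is shut, and the bystanders I can see haven't moved. The hold has lasted over 4 s. Handing in.

```bash
python3 -c "
from plant import ctrl
print(ctrl.job_done())"
```

```text
the job is handed in; nothing more can be done
None
```

I handed the job in after about 25 s of robot time, with the arm still pressing the lever level; no verdict was reported.

- **Dish:** I took the smaller white dish rather than the larger white or the green one. I set it down upright in the middle of the open drawer and let go.
- **Drawer:** I pushed it by the handle to a firm stop. An overlay of the expected shut position then matched the drawer panel to about a millimetre.
- **Lever:** I pressed it to a measured fingertip height of 0.1186 m, where level is 0.118 m. It held steady there for over 4 s at about 5.5–7 N upward, plus a sideways drag of about 4–5 N.

**Not confirmed:**
- With the drawer shut, I could not see the dish; it was still upright and centred just before I pushed.
- In the last top view the arm covered part of the bench. The bystanders I could see were where they started.
- The box fit put the tread centre about 6 mm from where it showed in the image. I moved 3 mm toward it before pressing.

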